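# Press a filter tray down and slide it home under a leaf-spring gate

### The job

With closed fingertips, press the blue filter tray down hard on its sprung bed and, keeping it pressed, slide it along the guide under the dark bridge and its steel leaf spring until the tray's nose is fully home against the end stop, without ramming it, then let go. Only press and push the tray by its ribbed thumb rest and yellow rib; do not pinch it or lift it out of the guide, and leave the loose things round the guide where they are.

Things in the scene. Friction and masses are not known exactly. Their poses are not given: they have to be found in the camera images.
- gate: fixed guide: grey base 250 x 104 x 6 mm, two aluminium side rails 67 mm apart inside, tops 26 mm above the bench. Origin: centre of its underside. Its +x is the slide direction, z up. Dark bridge bar across the track at x = 50 to 62 mm, underside 28, top 42, post screws to 46 mm above the bench. Dark end stop 31 mm high, its face at x = 112 mm
- bridge_edge (a point): middle of the bridge's lower front edge, 28 mm above the bench: the tray's top must be below this to pass
- stop_face (a point): middle of the end stop's front face (gate x = 112 mm), which the tray's nose meets when home; the stop and the bed's bottom stop are rigid, and over 60 N of the tray on the gate counts as ramming
- tray: loose blue filter tray 120 (x) x 64 x 10 mm, 0.14 kg, between the rails on the white sprung bed. Origin: centre of its underside; x is the slide direction. Front 70 mm flat with nine white discs; yellow rib across it at x = -17 to -11 mm, 56 mm wide, 8 mm high; flat thumb rest behind the rib. Bed up: tray top 32 mm above the bench, 4 mm too high for the bridge. Home: rib 9 mm short of the bridge
- tray_pad (a point): the point of the thumb rest to press on, on the tray's top surface, 20 mm behind the yellow rib's rear face; the flat thumb rest reaches 23 mm further back, to the tray's tail
- tray_nose (a point): middle of the tray's front face, 60 mm ahead of the tray's origin, half-way up
- bed (a joint): how far the white sprung bed under the tray is pressed down, m: 0 up, 0.008 down on its stop; it sinks level wherever the tray is pressed. It starts to sink at about 4 N; 0.004, the least that lets the tray under the bridge, takes about 8 N, fully down about 12 N; sliding the pressed tray takes about 5 to 15 N along the track
- leaf (a joint): the steel leaf spring (three strips and a round roll) hinged behind the bridge and sloping down in the slide direction, rad: 0 hanging free with its roll 23 mm above the bench; the tray's nose lifts it on its way in, to about 0.13 when the tray is home and let go
- vial_5: loose blue-capped vial, 27 x 27 x 68 mm, standing left of the gate's far end; leave alone
- reagent_1: loose white dropper bottle with red cap, 30 x 30 x 85 mm, standing right of the gate's far end; leave alone
- marker: loose white and black marker pen, 135 x 18 mm, lying left of the gate; leave alone
- ph_pen: loose yellow pH pen, 149 x 30 x 20 mm, lying right of the gate; leave alone
- air_stone: loose blue air stone, 58 x 25 x 25 mm, left of the gate's near end; leave alone
- drip_valve_0: loose black drip valve with green tap, 48 x 34 x 17 mm, right of the gate's near end; leave alone
There are look-alikes about, which are no part of the job. Several things have the shape of the tray; the one meant has the colours described above.

How it is judged:
On the way, in this order (a step that is already met when the one before it is completed fails the run):
1. the fingers press the tray down at least 3 mm on its sprung bed (value of joint bed above 0.003 m and contact force between the fingers and tray above 3 N), for 0.1 s.
2. still pressed by the fingers, the tray's nose has passed under the bridge and lifts the leaf spring (x of tray_nose in the frame of gate above 0.07 m and value of joint leaf above 0.03 rad and contact force between the fingers and tray above 3 N), for 0.1 s.
At the end, for the whole second after the job is handed in: the tray lies level and still under the bridge and the lifted leaf spring, its nose within 3 mm of the end stop, and nothing touches it but the guide (x of tray_nose in the frame of gate above 0.109 m and z of tray_nose in the frame of gate below 0.026 m and value of joint leaf above 0.06 rad and angle between tray's own z axis and vertical below 0.05 rad and linear speed of tray below 0.01 m/s).
It fails at once if the tray is lifted more than 10 mm above its bed, or tipped (z of tray in the frame of gate above 0.032 m or angle between tray's own z axis and vertical above 0.2 rad).
It fails at once if a loose thing round the guide is moved more than 20 mm (distance of any of vial_5, reagent_1, marker, ph_pen, air_stone, drip_valve_0 from where it was at the start of the episode above 0.02 m).
It fails at once if the tray is rammed: it bears on the gate (bridge, stop, rails or bed) with more than 60 N (contact force between tray and gate above 60 N).
It also fails if it takes over 40 s, if anything falls off the work surface, if the arm or the gripper's body presses on something with over 40 N, if the wrist force passes 120 N, or if a joint passes its speed limit or range.

### The arm

A 6-joint arm with a two-finger parallel gripper is mounted at the origin on a cart in front of the work surface, level with it; the furniture and walls round the work are solid. World frame = base frame: x ahead of the robot, y to its left, z up, the work surface at z = 0. Lengths are in m, angles in rad, forces in N, time in s.
With the tool pointing down it reaches from about 0.25 to 0.725 m from the base axis. Payload 4 kg.
Tool frame: the origin (TCP) lies midway between the tips of the shut fingers; the grasp point (between the pads) lies 19 mm behind it; z points along the fingers, y is the line along which they close (so a half turn about z gives the same grasp; the last joint's range is limited). The gripper opens to 85 mm and grips with 20 to 120 N. Pads are 22 mm wide; open, the fingers measure 114 mm over their backs; the gripper's body (76 mm by 85 mm) begins 54 mm behind the grasp point. The pads swing forward as they close: fully open they stand 13 mm farther back than shut.
Start: joints at [1.265, 0.241, 0.005, 1.335, 0, 1.571], TCP at [0.151, 0.477, 0.231] pointing down, gripper open.
Joint ranges: [-2.72, 2.72], [-1.05, 1.87], [-1.09, 1.28], [-1.99, 2.15], [-1.42, 1.44], [-3.14, 3.14]. Speed limits (rad/s): [2.79, 2.79, 3.14, 3.14, 3.14, 3.14].

### API

Orientations are given as a unit quaternion [x, y, z, w].
In Python, from workcell import bot gives the robot as it stands. The module is installed in compiled form; this text tells all that it offers.
- The arm moves only by the tool drive_tool, never from a script. Its arguments are lists of equal length, an entry for each row: "slide": the shift along the tool's x, y, z scaled (see below), a list of three; "rotation": the turn, a rotation vector about the tool's x, y, z scaled (see below), a list of three. A call has exactly 8 rows; each row is the pose to reach, as a shift and turn from the pose commanded when the call began, along the tool's axes at that moment; what a row does not reach only later rows make up. The controller multiplies each number of a shift by 250 mm and each number of a turn by 0.5 rad. A row lasts 1/8 s, in which the tool goes at most 62.5 mm and 10.7 degrees, less where a joint would pass 70% of its speed; a pose out of reach is approached as far as the arm can. A call with a number of a shift or a turn outside -1 to 1 is refused whole. A call with a gripper value outside its range is refused whole. "gripper" is the opening, from 0 (shut) to 1 (fully open), set as the call begins (left out, the last holds). The fingers move at their own pace and stop on an object; the grip force is fixed at half the most. Time passes only in rows, so rows that repeat a pose let the fingers close, or fill a call up. It gives the time, the measured TCP pose, the force, the opening and the grip force at its end, in the units of the state.
- bot.get_obs(): the state, without advancing time (a new reading comes with each control period).
- bot.camera(name): name is "side" or "top"; returns a dict with "image" (420x560x3 uint8, red, green, blue), "z_map" (420x560 float32, m along the optical axis (not along the pixel's ray), 0 where there is no reading), "camera_matrix" (3x3 intrinsics, pixels), "xyz" and "orientation" of the camera in the world. Camera axes: x right, y up, looking along -z (the intrinsics and any distortion apply to the point x, -y, -z); pixel columns grow to the right and rows downward; lengths in m; the calibration is good to about 2 mm. A picture is of the moment at which its call begins.
- bot.job_done(): hands the job in; it is judged then, once.
The state is a dict: "clock": time; "joint_pos": joint angles; "joint_vel": joint speeds; "tau": joint torques, N m; "eef_pos": TCP position; "tool_rot": TCP orientation; "ft_force": force on the tool from outside, world axes, zero at the start; "ft_torque": the same for the moment, N m; "grip_width": finger opening in m; "grasp_force": force on a finger pad.
Only numpy, scipy, OpenCV 4.12 (cv2) and the standard library are available. Lean on these libraries where they do the work, as an engineer would, in place of code of your own. Each camera call takes 0.05 s, during which the arm holds its last target. There are 200 camera calls.

## Working session

There is one attempt and no reset: what is moved stays moved. The work goes in short steps, Python scripts to look and compute and a tool call to move; the robot and the scene stay as the last step left them, time stands still between calls to the robot, and variables do not carry over. Pictures are saved under pics/ and viewed, at most 10 in all, crops included, and the job is handed in when it is done.

Besides the shell and the picture viewer there is one more tool, called after ">>>" by a JSON object that holds its "name" and its "arguments". drive_tool: Moves the arm, as the interface text tells. Shifts and turns lie within -1 to 1; 1 stands for 250 mm of shift or 0.5 rad of turn. Its arguments: {"type":"object","properties":{"slide":{"type":"array","items":{"type":"array","items":{"type":"number"}}},"rotation":{"type":"array","items":{"type":"array","items":{"type":"number"}}},"gripper":{"type":"number"}},"required":["slide","rotation"]}

```bash
mkdir -p pics; cat > h.py <<'E'
import numpy as np, cv2, pickle
from scipy.spatial.transform import Rotation as R
from workcell import bot
def shot(n):
    c=bot.camera(n); pickle.dump(c,open(f'{n}.pkl','wb')); return c
def load(n): return pickle.load(open(f'{n}.pkl','rb'))
def px(c,u,v,d=None,z=None):
    K=np.array(c['camera_matrix']); q=np.array(c['orientation'])
    M=R.from_quat(q).as_matrix() if q.size==4 else q
    r=np.array([(u-K[0,2])/K[0,0],-(v-K[1,2])/K[1,1],-1.]); o=np.array(c['xyz']); w=M@r
    if z is not None: return o+w*(z-o[2])/w[2]
    if d is None:
        p=c['z_map'][int(v)-1:int(v)+2,int(u)-1:int(u)+2]; d=np.median(p[p>0])
    return o+w*d
E
python3 - <<'E'
from h import *
for n in('top','side'):
    c=shot(n); cv2.imwrite(f'pics/{n}0.png',c['image'][...,::-1]); print(n,c['xyz'],c['orientation'],c['camera_matrix'],[k for k in c])
o=bot.get_obs(); print(o)
E
```

```text
top [0.45222258 0.04094959 1.04721574] [-0.03787263  0.02328956  0.7087804  -0.70402671] [[514.12365227   0.         281.38151314]
 [  0.         514.12365227 206.58777419]
 [  0.           0.           1.        ]] ['image', 'z_map', 'camera_matrix', 'xyz', 'orientation']
side [0.21182967 0.72358784 0.42224517] [-0.11482522  0.5114602   0.82532577 -0.20990714] [[394.62419333   0.         272.66328997]
 [  0.         394.62419333 208.64087383]
 [  0.           0.           1.        ]] ['image', 'z_map', 'camera_matrix', 'xyz', 'orientation']
{'clock': 0.1, 'joint_pos': array([ 1.26500382e+00,  2.41334829e-01,  3.84583615e-03,  1.33517842e+00,
       -9.72217203e-06,  1.57078491e+00]), 'joint_vel': array([-3.02397801e-04,  5.78978626e-05,  1.75255619e-03, -2.11344325e-03,
       -2.12239977e-03,  6.80303844e-04]), 'tau': array([-3.87589625e-04, -3.73138368e+01,  2.53009522e+01,  1.08539456e-02,
       -1.39071585e-05,  6.62542107e-06]), 'eef_pos': array([0.15035771, 0.47626619, 0.23049836]), 'tool_rot': array([ 1.52295522e-01,  9.88334558e-01, -9.25370293e-04, -1.37685518e-04]), 'ft_force': array([-0.24465577, -0.55911105,  0.41769185]), 'ft_torque': array([-0.00293715, -0.01486978, -0.00563723]), 'grasp_force': 0.0, 'grip_width': 0.08521686811852973}
```

View pics/top0.png

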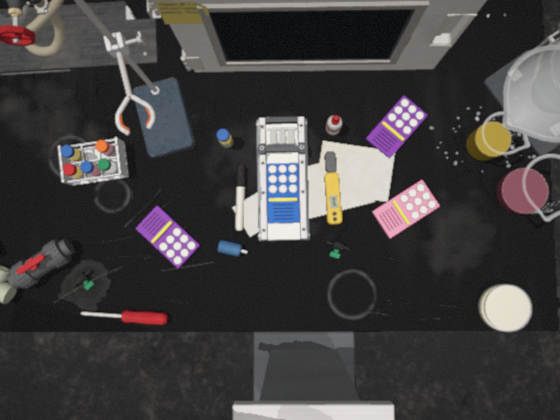

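View pics/side0.png

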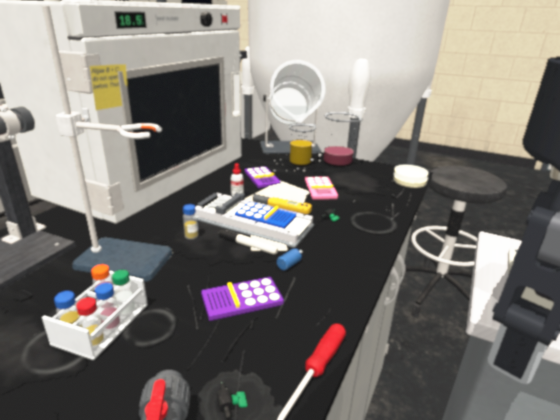

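The top view shows four tray shapes: blue in the guide (283,190), purple (397,126), pink (406,209) and purple (168,237). Only the blue one has the described colours and sits between rails. I'll confirm that in an enlarged crop.

```bash
python3 - <<'E'
from h import *
c=load('top'); im=c['image'][105:255,210:360,::-1]
cv2.imwrite('pics/crop0.png',cv2.resize(im,(600,600),interpolation=cv2.INTER_CUBIC))
E
```

```text
(no output)
```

View pics/crop0.png

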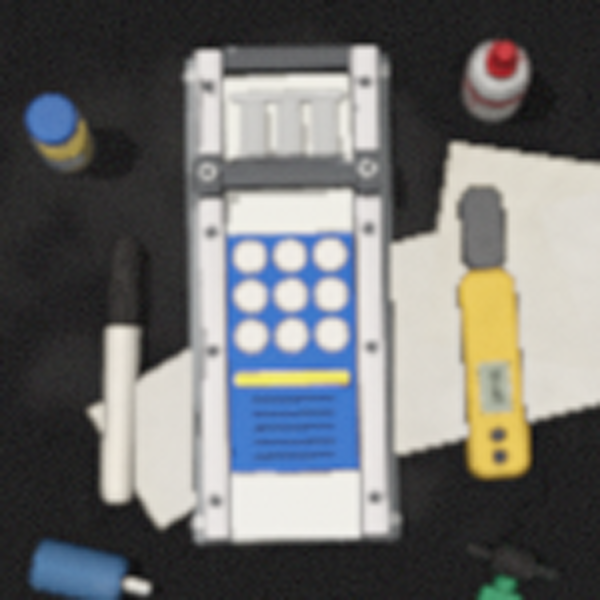

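The crop confirms the blue tray: nine white discs and a yellow rib at crop (292,378). Its nose edge runs (227,234)-(354,234) and its tail (231,470)-(358,470). The bridge is at y 155-190, and the stop's face is at y≈70.

```bash
python3 - <<'E'
from h import *
c=load('top')
P=lambda x,y,z:px(c,210+(x+.5)/4-.5,105+(y+.5)/4-.5,z=z)
g={}
for n,x,y,z in [('noseL',227,234,.032),('noseR',354,234,.032),('tailL',231,470,.032),('tailR',358,470,.032),('ribL',236,379,.04),('ribR',349,378,.04),
 ('bridge front L',222,188,.042),('bridge frontR',353,184,.042),('stopL',226,72,.031),('stopR',350,70,.031),
 ('railL far',223,50,.026),('railR far',354,50,.026),('railL near',231,538,.026),('railR near',360,538,.026),('base nearL',199,541,.006),('base nearR',397,538,.006)]:
    g[n]=P(x,y,z); d=px(c,210+x/4,105+y/4)
    print(n,g[n].round(4),'depth z',d.round(4))
for a,b in [('noseL','noseR'),('noseL','tailL'),('noseR','tailR'),('railL far','railR far')]: print(a,b,np.linalg.norm(g[a]-g[b]).round(4))
for s in 'LR': 
    d=g['nose'+s]-g['tail'+s]; print('yaw',np.degrees(np.arctan2(d[1],d[0])))
    d=g[f'rail{s} far']-g[f'rail{s} near']; print('yaw rail',np.degrees(np.arctan2(d[1],d[0])))
print(R.from_quat(bot.get_obs()['tool_rot']).as_matrix().round(3))
# colour-based blue blob
im=c['image'].astype(int); m=((im[...,2]>130)&(im[...,0]<80)).astype(np.uint8); m[:,:250]=0;m[:,320:]=0;m[:150]=0
v,u=np.nonzero(m); p=np.array([px(c,a,b,z=.032) for a,b in zip(u,v)]); print(len(u),p.min(0),p.max(0)); print(np.median([px(c,a,b)[2] for a,b in zip(u,v)]))
E
```

```text
noseL [0.6278 0.0911 0.032 ] depth z [0.6284 0.0908 0.0242]
noseR [0.6272 0.0277 0.032 ] depth z [0.6276 0.0269 0.025 ]
tailL [0.5097 0.0895 0.032 ] depth z [0.5094 0.0891 0.0251]
tailR [0.5093 0.0268 0.032 ] depth z [0.509  0.0259 0.0239]
ribL [0.5541 0.0865 0.04  ] depth z [0.5536 0.0859 0.0375]
ribR [0.5542 0.0309 0.04  ] depth z [0.5541 0.0301 0.0335]
bridge front L [0.6491 0.093  0.042 ] depth z [0.6486 0.0924 0.0408]
bridge frontR [0.6505 0.0281 0.042 ] depth z [0.6504 0.0274 0.0387]
stopL [0.7104 0.0914 0.031 ] depth z [0.713  0.0913 0.0177]
stopR [0.7108 0.029  0.031 ] depth z [0.711  0.0282 0.027 ]
railL far [0.7231 0.0932 0.026 ] depth z [0.7225 0.0924 0.0251]
railR far [0.7223 0.0268 0.026 ] depth z [0.721  0.0261 0.028 ]
railL near [0.4763 0.09   0.026 ] depth z [0.476  0.0901 0.008 ]
railR near [0.4759 0.026  0.026 ] depth z [0.4756 0.025  0.0073]
base nearL [0.4753 0.1071 0.006 ] depth z [4.747e-01 1.067e-01 4.000e-04]
base nearR [0.4762 0.007  0.006 ] depth z [0.4755 0.0062 0.0028]
noseL noseR 0.0634
noseL tailL 0.1181
noseR tailR 0.1179
railL far railR far 0.0663
yaw 0.7717612827017921
yaw rail 0.7426405877495547
yaw 0.46501482160012914
yaw rail 0.19602921915369537
[[-0.954  0.301 -0.001]
 [ 0.301  0.954 -0.002]
 [-0.    -0.002 -1.   ]]
848 [0.51152584 0.02862705 0.032     ] [0.62561918 0.09012107 0.032     ]
0.031811066627714824
```

Calibration checks out: tray 118 x 63 mm at yaw ≈0.5°, pad near (0.531, 0.059), nose 0.628, stop face 0.711. I'm moving over now and shutting the fingers on the way.

>>> {"name": "drive_tool", "arguments": {"slide": [[-0.13, -0.08, 0], [-0.29, -0.17, 0], [-0.44, -0.26, 0], [-0.58, -0.34, 0], [-0.73, -0.43, 0], [-0.86, -0.5, 0], [-0.97, -0.57, 0], [-0.97, -0.57, 0]], "rotation": [[0, 0, -0.09], [0, 0, -0.19], [0, 0, -0.29], [0, 0, -0.38], [0, 0, -0.47], [0, 0, -0.56], [0, 0, -0.63], [0, 0, -0.63]], "gripper": 0}}

```text
clock: 1.1
eef_pos: [0.3396, 0.2664, 0.2309]
tool_rot: [-0.003, 1.0, -0.0, -0.0]
ft_force: [-0.4, -0.0, -0.4]
grip_width: 0.0002
grasp_force: 0.0
```

>>> {"name": "drive_tool", "arguments": {"slide": [[-0.11, -0.12, 0.02], [-0.23, -0.24, 0.08], [-0.34, -0.36, 0.18], [-0.46, -0.48, 0.3], [-0.57, -0.6, 0.42], [-0.68, -0.72, 0.52], [-0.78, -0.83, 0.6], [-0.78, -0.83, 0.6]], "rotation": [[0, 0, 0], [0, 0, 0], [0, 0, 0], [0, 0, 0], [0, 0, 0], [0, 0, 0], [0, 0, 0], [0, 0, 0]]}}

```text
clock: 2.1
eef_pos: [0.5355, 0.0613, 0.0789]
tool_rot: [-0.003, 1.0, -0.0, -0.002]
ft_force: [-0.9, -0.3, -0.5]
grip_width: -0.0001
grasp_force: 0.0
```

```bash
python3 - <<'E'
from h import *
o=bot.get_obs(); print(o['eef_pos'],o['joint_pos'],o['tool_rot'],o['ft_force'])
c=shot('side'); cv2.imwrite('pics/side1.png',cv2.resize(c['image'][140:260,170:330,::-1],(800,600),interpolation=cv2.INTER_CUBIC))
E
```

```text
[0.53547312 0.06133258 0.07894564] [ 1.13943901e-01  4.32604255e-01 -1.38103465e-01  1.00386033e+00
  1.74311593e-04  1.07399387e-01] [-3.27208125e-03  9.99992865e-01 -1.21663139e-04 -1.88394985e-03] [-0.90637721 -0.25204633 -0.45695167]
```

View pics/side1.png

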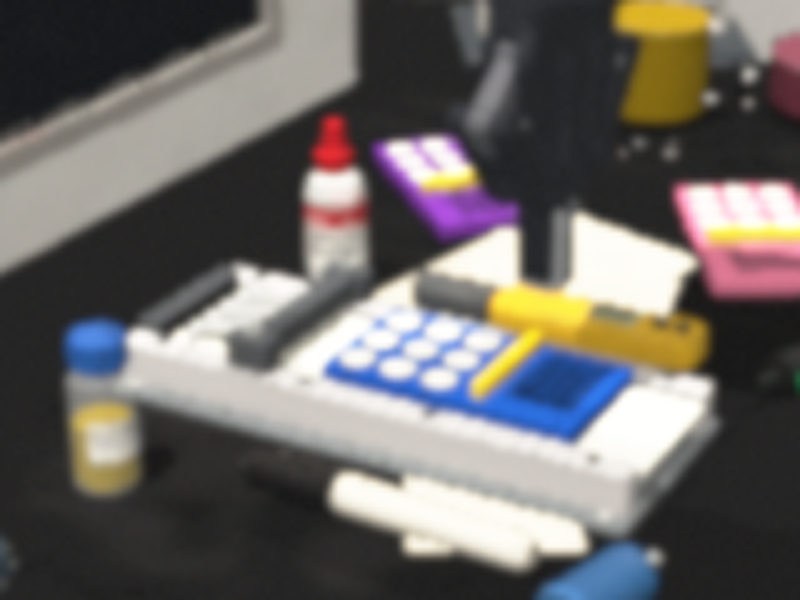

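The shut fingertips show at crop (545,280), above and slightly past the thumb rest at (575,375), as expected at 47 mm height. I'm lowering to just above the rest.

>>> {"name": "drive_tool", "arguments": {"slide": [[0, -0.01, 0.03], [0, -0.01, 0.07], [0, -0.01, 0.11], [0, -0.01, 0.14], [0, -0.01, 0.16], [0, -0.01, 0.17], [0, -0.01, 0.17], [0, -0.01, 0.17]], "rotation": [[0, 0, 0], [0, 0, 0], [0, 0, 0], [0, 0, 0], [0, 0, 0], [0, 0, 0], [0, 0, 0], [0, 0, 0]]}}

```text
clock: 3.15
eef_pos: [0.5361, 0.0597, 0.0391]
tool_rot: [-0.005, 1.0, 0.0, 0.0]
ft_force: [-1.0, -0.1, -0.1]
grip_width: 0.0001
grasp_force: 0.0
```

```bash
python3 - <<'E'
from h import *
c=shot('side'); cv2.imwrite('pics/side2.png',cv2.resize(c['image'][180:240,230:310,::-1],(800,600),interpolation=cv2.INTER_CUBIC))
E
```

```text
(no output)
```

View pics/side2.png

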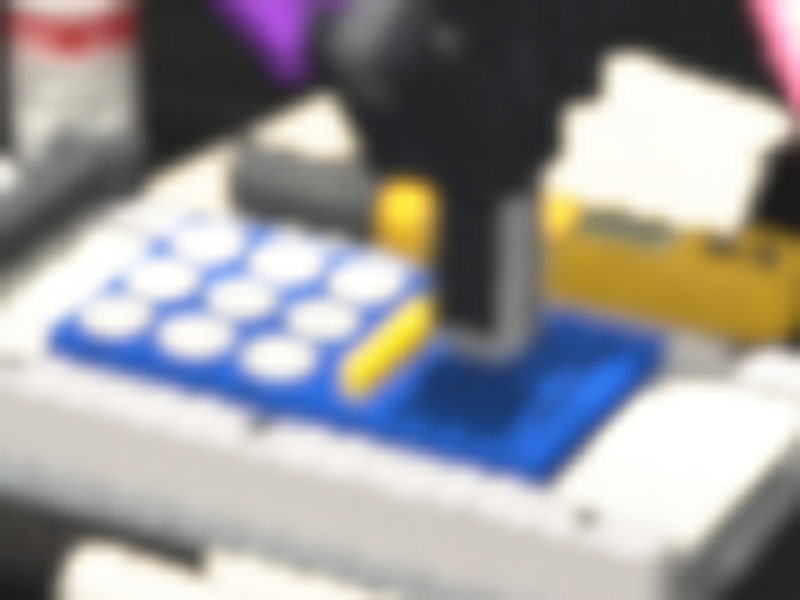

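The tip is close behind the yellow rib (tip at (490,350), rib (390,345)) and over the middle of the thumb rest. I'm pressing gently first to read the stiffness.

>>> {"name": "drive_tool", "arguments": {"slide": [[0, 0, 0.01], [0, 0, 0.02], [0, 0, 0.03], [0, 0, 0.04], [0, 0, 0.045], [0, 0, 0.05], [0, 0, 0.05], [0, 0, 0.05]], "rotation": [[0, 0, 0], [0, 0, 0], [0, 0, 0], [0, 0, 0], [0, 0, 0], [0, 0, 0], [0, 0, 0], [0, 0, 0]]}}

```text
clock: 4.2
eef_pos: [0.5358, 0.0597, 0.0272]
tool_rot: [-0.005, 1.0, 0.0, 0.0]
ft_force: [-2.7, -1.1, 7.0]
grip_width: 0.0002
grasp_force: 3.9
```

>>> {"name": "drive_tool", "arguments": {"slide": [[0, 0, 0.004], [0, 0, 0.008], [0, 0, 0.012], [0, 0, 0.016], [0, 0, 0.02], [0, 0, 0.02], [0, 0, 0.02], [0, 0, 0.02]], "rotation": [[0, 0, 0], [0, 0, 0], [0, 0, 0], [0, 0, 0], [0, 0, 0], [0, 0, 0], [0, 0, 0], [0, 0, 0]]}}

```text
clock: 5.2
eef_pos: [0.5358, 0.0597, 0.0239]
tool_rot: [-0.005, 1.0, 0.0, 0.001]
ft_force: [-6.7, -0.7, 18.6]
grip_width: 0.0
grasp_force: 9.4
```

Bed is fully down at about 18 N. Now sliding forward.

>>> {"name": "drive_tool", "arguments": {"slide": [[-0.01, 0, 0], [-0.025, 0, 0], [-0.04, 0, 0], [-0.055, 0, 0], [-0.07, 0, 0], [-0.085, 0, 0], [-0.1, 0, 0], [-0.1, 0, 0]], "rotation": [[0, 0, 0], [0, 0, 0], [0, 0, 0], [0, 0, 0], [0, 0, 0], [0, 0, 0], [0, 0, 0], [0, 0, 0]]}}

```text
clock: 6.2
eef_pos: [0.5556, 0.0601, 0.0238]
tool_rot: [-0.005, 1.0, 0.0, -0.004]
ft_force: [-17.5, -0.2, 29.9]
grip_width: 0.0001
grasp_force: 14.6
```

```bash
python3 - <<'E'
from h import *
c=shot('side'); cv2.imwrite('pics/side3.png',cv2.resize(c['image'][170:245,210:310,::-1],(800,600),interpolation=cv2.INTER_CUBIC))
print(bot.get_obs()['eef_pos'],bot.get_obs()['ft_force'])
E
```

```text
[0.55564012 0.06012553 0.02381473] [-17.96020032  -0.22664876  29.29284773]
```

View pics/side3.png

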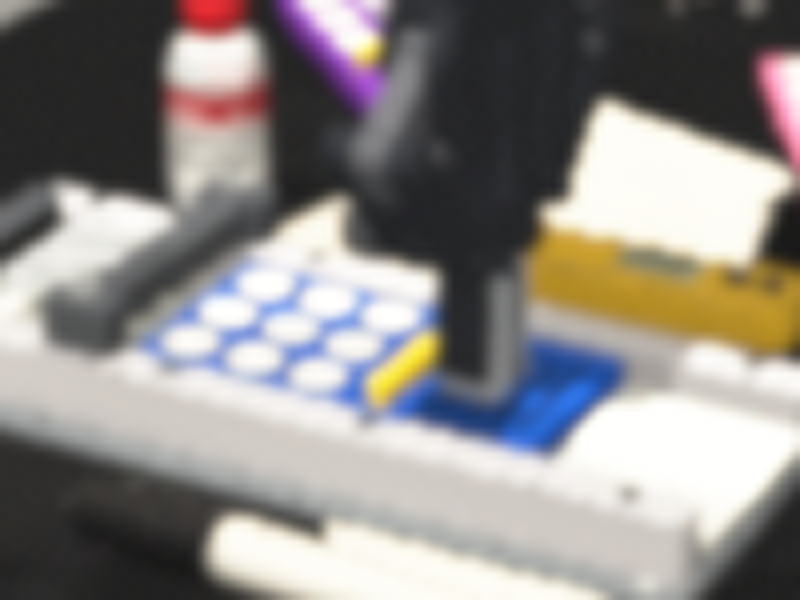

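The tray is sunk and its nose is just at the bridge (150,340), with the fingers still behind the rib and no slip worth noting. Vertical force has risen to 30 N, so I'll ease z by 2 mm while sliding on.

>>> {"name": "drive_tool", "arguments": {"slide": [[-0.015, 0, -0.004], [-0.03, 0, -0.008], [-0.045, 0, -0.008], [-0.06, 0, -0.008], [-0.075, 0, -0.008], [-0.09, 0, -0.008], [-0.1, 0, -0.008], [-0.1, 0, -0.008]], "rotation": [[0, 0, 0], [0, 0, 0], [0, 0, 0], [0, 0, 0], [0, 0, 0], [0, 0, 0], [0, 0, 0], [0, 0, 0]]}}

```text
clock: 7.25
eef_pos: [0.5837, 0.0603, 0.0241]
tool_rot: [-0.005, 1.0, 0.0, -0.002]
ft_force: [-7.7, 0.3, 11.2]
grip_width: 0.0001
grasp_force: 5.6
```

>>> {"name": "drive_tool", "arguments": {"slide": [[-0.01, 0, 0.004], [-0.02, 0, 0.006], [-0.035, 0, 0.006], [-0.05, 0, 0.006], [-0.065, 0, 0.006], [-0.075, 0, 0.006], [-0.08, 0, 0.006], [-0.08, 0, 0.006]], "rotation": [[0, 0, 0], [0, 0, 0], [0, 0, 0], [0, 0, 0], [0, 0, 0], [0, 0, 0], [0, 0, 0], [0, 0, 0]]}}

```text
clock: 8.25
eef_pos: [0.6021, 0.0605, 0.024]
tool_rot: [-0.005, 1.0, 0.0, -0.003]
ft_force: [-13.4, -0.8, 20.8]
grip_width: 0.0001
grasp_force: 10.6
```

```bash
python3 - <<'E'
from h import *
o=bot.get_obs();print(o['eef_pos'],o['ft_force'])
c=shot('side'); cv2.imwrite('pics/side4.png',cv2.resize(c['image'][165:240,200:300,::-1],(800,600),interpolation=cv2.INTER_CUBIC))
E
```

```text
[0.6021192  0.0605392  0.02398732] [-13.37357908  -0.7640772   20.82157197]
```

View pics/side4.png

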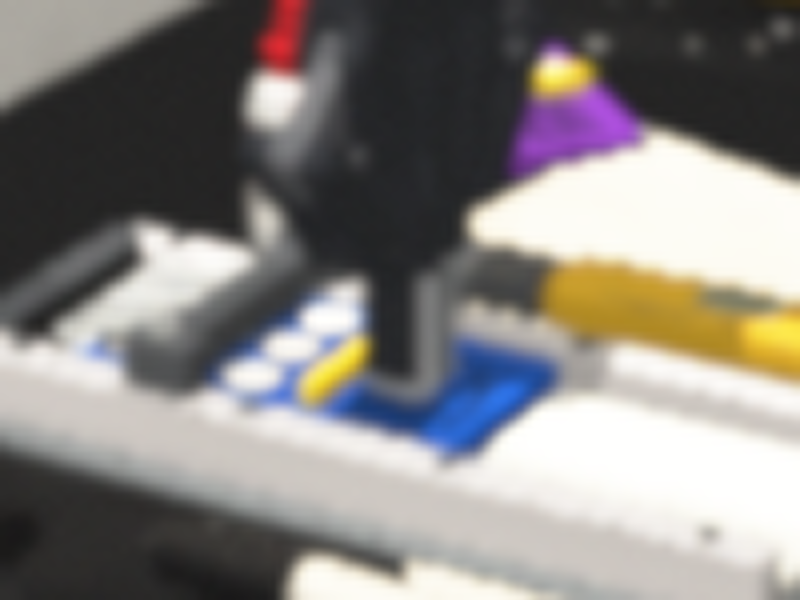

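The tray is under the bridge with one disc row short of it: rib at (340,370), bridge at (200,330), blue nose visible beyond at (95,350). About 17 mm remain, so I'm slowing down.

>>> {"name": "drive_tool", "arguments": {"slide": [[-0.008, 0, 0], [-0.016, 0, 0], [-0.024, 0, 0], [-0.032, 0, 0], [-0.04, 0, 0], [-0.044, 0, 0], [-0.048, 0, 0], [-0.048, 0, 0]], "rotation": [[0, 0, 0], [0, 0, 0], [0, 0, 0], [0, 0, 0], [0, 0, 0], [0, 0, 0], [0, 0, 0], [0, 0, 0]]}}

```text
clock: 9.3
eef_pos: [0.6121, 0.0607, 0.0239]
tool_rot: [-0.005, 1.0, 0.0, -0.005]
ft_force: [-17.6, 0.5, 24.3]
grip_width: 0.0002
grasp_force: 13.5
```

>>> {"name": "drive_tool", "arguments": {"slide": [[-0.004, 0, -0.002], [-0.008, 0, -0.002], [-0.012, 0, -0.002], [-0.016, 0, -0.002], [-0.02, 0, -0.002], [-0.024, 0, -0.002], [-0.028, 0, -0.002], [-0.028, 0, -0.002]], "rotation": [[0, 0, 0], [0, 0, 0], [0, 0, 0], [0, 0, 0], [0, 0, 0], [0, 0, 0], [0, 0, 0], [0, 0, 0]]}}

```text
clock: 10.3
eef_pos: [0.6197, 0.0608, 0.024]
tool_rot: [-0.005, 1.0, 0.0, -0.004]
ft_force: [-15.2, -0.3, 20.4]
grip_width: -0.0001
grasp_force: 11.7
```

```bash
python3 - <<'E'
from h import *
c=shot('side'); a=cv2.resize(c['image'][165:240,200:300,::-1],(560,420),interpolation=cv2.INTER_CUBIC)
cv2.imwrite('pics/side5.png',a); t=shot('top'); cv2.imwrite('pics/top5.png',cv2.resize(t['image'][110:230,230:350,::-1],(600,600),interpolation=cv2.INTER_CUBIC))
E
```

```text
(no output)
```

View pics/side5.png

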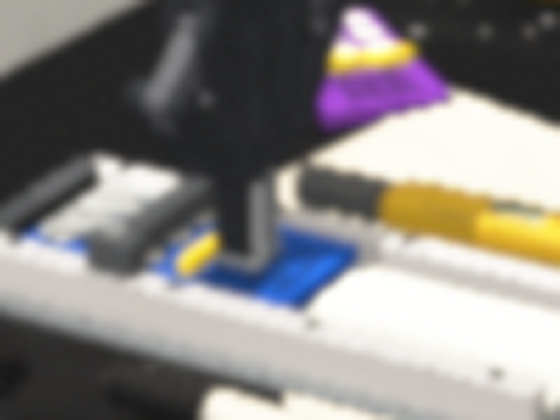

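The nose (35,238) is nearly at the stop, and the rib (200,253) is close to the bridge. I'm creeping on, watching for contact.

>>> {"name": "drive_tool", "arguments": {"slide": [[-0.002, 0, 0], [-0.004, 0, 0], [-0.006, 0, 0], [-0.008, 0, 0], [-0.01, 0, 0], [-0.012, 0, 0], [-0.012, 0, 0], [-0.012, 0, 0]], "rotation": [[0, 0, 0], [0, 0, 0], [0, 0, 0], [0, 0, 0], [0, 0, 0], [0, 0, 0], [0, 0, 0], [0, 0, 0]]}}

```text
clock: 11.4
eef_pos: [0.6227, 0.0609, 0.024]
tool_rot: [-0.005, 1.0, 0.0, -0.004]
ft_force: [-15.5, 0.0, 19.7]
grip_width: -0.0001
grasp_force: 11.6
```

>>> {"name": "drive_tool", "arguments": {"slide": [[-0.002, 0, 0], [-0.004, 0, 0], [-0.006, 0, 0], [-0.008, 0, 0], [-0.01, 0, 0], [-0.012, 0, 0], [-0.012, 0, 0], [-0.012, 0, 0]], "rotation": [[0, 0, 0], [0, 0, 0], [0, 0, 0], [0, 0, 0], [0, 0, 0], [0, 0, 0], [0, 0, 0], [0, 0, 0]]}}

```text
clock: 12.4
eef_pos: [0.6234, 0.0609, 0.0239]
tool_rot: [-0.005, 1.0, 0.0, -0.007]
ft_force: [-21.6, -0.3, 24.3]
grip_width: -0.0003
grasp_force: 13.8
```

>>> {"name": "drive_tool", "arguments": {"slide": [[-0.002, 0, -0.001], [-0.004, 0, -0.002], [-0.006, 0, -0.003], [-0.008, 0, -0.004], [-0.01, 0, -0.004], [-0.01, 0, -0.004], [-0.01, 0, -0.004], [-0.01, 0, -0.004]], "rotation": [[0, 0, 0], [0, 0, 0], [0, 0, 0], [0, 0, 0], [0, 0, 0], [0, 0, 0], [0, 0, 0], [0, 0, 0]]}}

```text
clock: 13.4
eef_pos: [0.6235, 0.0609, 0.024]
tool_rot: [-0.005, 1.0, 0.0, -0.009]
ft_force: [-24.3, 1.2, 25.2]
grip_width: -0.0001
grasp_force: 16.8
```

```bash
python3 - <<'E'
from h import *
c=shot('side'); a=cv2.resize(c['image'][190:225,200:270,::-1],(800,400),interpolation=cv2.INTER_CUBIC)
cv2.imwrite('pics/side6.png',a)
im=c['image'].astype(int)[190:240,200:300]; m=(im[...,0]>150)&(im[...,1]>120)&(im[...,2]<90)
v,u=np.nonzero(m); k=u<60; print('rib px',np.c_[u[k]+200,v[k]+190].tolist())
E
```

```text
rib px [[235, 207], [236, 207], [234, 208], [235, 208], [236, 208], [233, 209], [234, 209], [235, 209], [236, 209], [232, 210], [233, 210], [234, 210], [235, 210], [236, 210], [231, 211], [232, 211], [233, 211], [234, 211], [232, 212], [233, 212]]
```

View pics/side6.png

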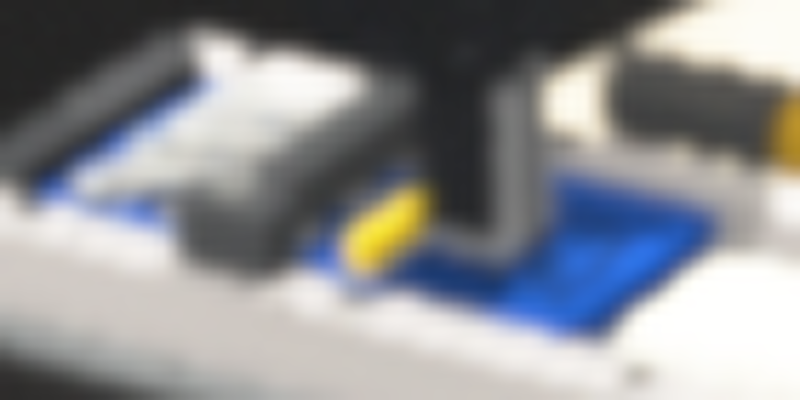

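The blue nose edge meets the end stop along its whole width (40,185)-(210,80), and the tool no longer advances as Fx builds to 24 N, so the tray is home. I'm easing the push, then the press.

>>> {"name": "drive_tool", "arguments": {"slide": [[0.004, 0, 0], [0.008, 0, 0], [0.012, 0, -0.004], [0.016, 0, -0.01], [0.016, 0, -0.016], [0.016, 0, -0.022], [0.016, 0, -0.028], [0.016, 0, -0.028]], "rotation": [[0, 0, 0], [0, 0, 0], [0, 0, 0], [0, 0, 0], [0, 0, 0], [0, 0, 0], [0, 0, 0], [0, 0, 0]]}}

```text
clock: 14.45
eef_pos: [0.6238, 0.0602, 0.0275]
tool_rot: [-0.005, 1.0, -0.0, -0.006]
ft_force: [-7.0, -0.2, -1.9]
grip_width: -0.0001
grasp_force: 4.6
```

>>> {"name": "drive_tool", "arguments": {"slide": [[0.006, 0, 0], [0.012, 0, -0.001], [0.018, 0, -0.003], [0.022, 0, -0.006], [0.026, 0, -0.015], [0.026, 0, -0.03], [0.026, 0, -0.06], [0.026, 0, -0.1]], "rotation": [[0, 0, 0], [0, 0, 0], [0, 0, 0], [0, 0, 0], [0, 0, 0], [0, 0, 0], [0, 0, 0], [0, 0, 0]]}}

```text
clock: 15.45
eef_pos: [0.6233, 0.0605, 0.0563]
tool_rot: [-0.005, 1.0, 0.0, 0.001]
ft_force: [0.3, 0.5, -0.6]
grip_width: 0.0
grasp_force: 0.0
```

>>> {"name": "drive_tool", "arguments": {"slide": [[0.03, 0, -0.08], [0.1, 0, -0.16], [0.2, 0, -0.24], [0.3, 0, -0.32], [0.4, 0, -0.4], [0.5, 0, -0.4], [0.6, 0, -0.4], [0.6, 0, -0.4]], "rotation": [[0, 0, 0], [0, 0, 0], [0, 0, 0], [0, 0, 0], [0, 0, 0], [0, 0, 0], [0, 0, 0], [0, 0, 0]]}}

```text
clock: 16.45
eef_pos: [0.4713, 0.0591, 0.1567]
tool_rot: [-0.005, 1.0, 0.0, 0.0]
ft_force: [0.2, -0.4, 0.4]
grip_width: 0.0002
grasp_force: 0.0
```

```bash
python3 - <<'E'
from h import *
t=shot('top'); c=shot('side')
a=cv2.resize(t['image'][110:230,230:350,::-1],(400,400),interpolation=cv2.INTER_CUBIC)
b=cv2.resize(c['image'][185:235,195:245,::-1],(400,400),interpolation=cv2.INTER_CUBIC)
cv2.imwrite('pics/end.png',np.hstack([a,b])); print(bot.get_obs()['eef_pos'])
E
```

```text
[0.47364509 0.05924    0.15655437]
```

View pics/end.png

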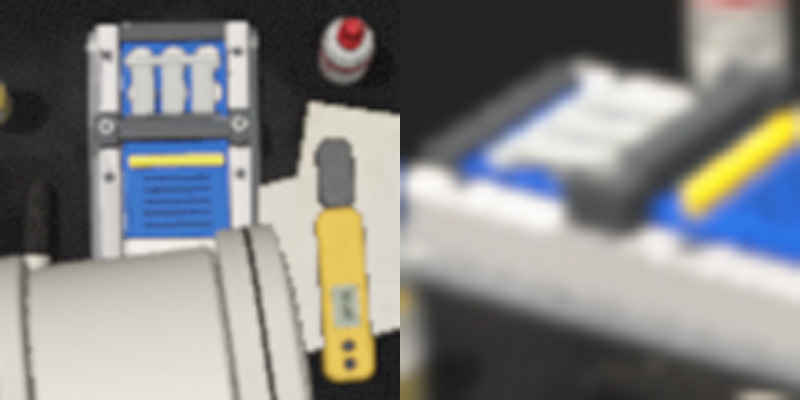

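The tray lies under the bridge and leaf. Blue reaches the stop with no white gap (top y≈42; side edge (460,160)-(575,90)), and the rib is just short of the bridge. One numeric check, then hand in.

```bash
python3 - <<'E'
from h import *
t=load('top'); im=t['image'].astype(int)
m=(im[...,0]>150)&(im[...,1]>130)&(im[...,2]<110); m[:, :262]=0; m[:,303:]=0; m[:145]=0; m[175:]=0
v,u=np.nonzero(m); x=px(t,u.mean(),v.mean(),z=.036)[0]
print('rib centre x',x,'nose',x+.074,'stop ~.711', len(u))
if x+.074>.707: print(bot.job_done())
E
```

```text
rib centre x 0.6374408800087242 nose 0.7114408800087242 stop ~.711 46
the job is handed in; nothing more can be done
None
```

The blue tray is pressed home: its nose is against the end stop (measured x 0.711 m, stop face about 0.711 m), the fingers are clear, and the job is handed in at about 17 s; no verdict came back.

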